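# Arm the test supply under its switch guard

## Task

Arm the test supply: with a finger lift the sprung hinged guard on the grey switch box, and while the finger holds it up push the toggle underneath fully over to the rear (on), then draw out and let the guard drop fully shut. Work gently, with the fingertips only: grip nothing, do not shove, tip or lift the box, and leave the bottle, tape roll and cutters alone.

Things in the scene. Friction and masses are not known exactly. Their poses are not given: they have to be found in the camera images.
- switch_box: Grey metal switch box, loose on rubber feet (about 3 kg, slides or tips at roughly 14 N), 110 x 130 x 60 mm (x, y, z), aluminium panel on top at z = 60 mm. Origin: on its underside, straight below the toggle's pivot; it spans x -15 to +95, y -65 to +65 mm. Its x points to its rear (away from the lip side), y to its left, z up. Turned up to 0.45 rad from the robot's x.
- guard (a joint): Plain grey plastic hood over the toggle, closed on top, front and sides: 100 mm wide, 80 long, top 51 above its hinge. Hinge axis along box y at box x = +57, z = 66.5 mm, behind the toggle; the front swings up and to the rear. 0 = shut, 1.35 rad = stop. A weak spring shuts it from any angle (0.6 to 1.5 N at the lip raises it); it never stays up unless held.
- guard_lip (a point): Middle of the outer edge, on the underside, of the lip at the foot of the guard's front. Lip: level tab 40 mm wide, 2.5 thick, standing out 13 mm from the guard's front face. Guard shut: this point is at box x = -36, z = 68 mm, so the lip ends 21 mm out past the box's front wall, free below down to the bench. Moves with the guard, 93 mm from the hinge axis.
- toggle (a joint): Plain steel bat toggle under the guard, turning about an axis along box y at box x = 0, y = 0, z = 66 mm. 0 = off, leaning 0.32 rad to the front (towards the lip); 0.64 rad = on, leaning 0.32 rad to the rear, against its stop. Starts at 0 to 0.06. Slight friction (about 0.5 N at its tip); it stays where it is left.
- toggle_tip (a point): Rounded tip of the toggle, 40 mm from its pivot; the bat is 7 mm thick at the foot and 11 mm near the tip. Off: box x = -13 mm, z = 104 mm; on: box x = +13 mm, z = 104 mm.
- flux: Yellow squeeze bottle with an orange nozzle, 38 mm across and 99 mm high, standing loose behind the box; origin at the centre of its underside. Leave alone.
- tape: Roll of red tape lying flat, 64 mm across and 18 mm high, loose behind the box; origin at the centre of its underside. Leave alone.
- cutters: Flush cutters with orange grips, lying loose in front of the box to its left, 121 mm long, 43 mm wide, 10 mm high; origin at the centre of the underside. Leave alone. (Farther left, beyond y = 0.37 m, stands a fixed stack of black chassis about 200 mm high: pass well above it.)
Things that resemble listed ones, but are neither listed nor needed, are in the scene too. Of the things that look like the switch_box, the larger one is meant.

How it is judged (in metres and radians):
On the way, in this order (a step that is already met when the one before it is completed fails the run):
1. the guard is lifted (more than 0.35 rad) while the toggle is still off (value of joint guard above 0.35 rad and value of joint toggle below 0.16 rad), for 0.1 s.
2. with the guard held up, the toggle is pushed over to on (value of joint guard above 0.35 rad and value of joint toggle above 0.52 rad), for 0.1 s.
At the end, for the whole second after the job is handed in: The guard is shut (under 0.05 rad), the toggle is on (over 0.52 of 0.64 rad), the box stands level at rest within 30 mm of where it was, and bottle, tape and cutters are within 20 mm of where they were (value of joint guard below 0.05 rad and value of joint toggle above 0.52 rad and distance of switch_box from where it was at the start of the episode below 0.03 m and angle between switch_box's own z axis and vertical below 0.05 rad and linear speed of switch_box below 0.02 m/s and distance of each of flux, tape, cutters from where it was at the start of the episode below 0.02 m); the robot touches nothing.
It fails at once if the switch box is shoved more than 30 mm or lifted (distance of switch_box from where it was at the start of the episode above 0.03 m or height (world z) of switch_box above 0.012 m).
It fails at once if the fingers grip or press the switch box, its guard or its toggle hard (over 60 N) (contact force between the fingers and switch_box above 60 N).
It fails at once if the switch box is tipped (more than 0.15 rad) (angle between switch_box's own z axis and vertical above 0.15 rad).
It fails at once if the bottle, tape roll or cutters are pushed more than 20 mm or lifted (distance of any of flux, tape, cutters from where it was at the start of the episode above 0.02 m).
It also fails if it takes over 48 s, if anything falls off the work surface, if the arm or the gripper's body presses on something with over 40 N, if the wrist force passes 120 N, or if a joint passes its speed limit or range.

## Robot

A 6-joint arm with a two-finger parallel gripper is mounted at the origin on a cart in front of the work surface, level with it; the furniture and walls round the work are solid. World frame = base frame: x ahead of the robot, y to its left, z up, the work surface at z = 0. Lengths are in mm, angles in rad, forces in N, time in s.
With the tool pointing down it reaches from about 275 to 750 mm from the base axis. Payload 10.2 kg.
Tool frame: the origin (TCP) lies at the very end of the fingers, on their centre line; the grasp point (between the pads) lies 19 mm behind it; z points along the fingers, y is the line along which they close (so a half turn about z gives the same grasp; the last joint's range is limited). The gripper opens to 85 mm and grips with 20 to 120 N. Pads are 22 mm wide; open, the fingers measure 114 mm over their backs; the gripper's body (76 mm by 85 mm) begins 54 mm behind the grasp point. The pads swing forward as they close: fully open they stand 13 mm farther back than shut.
Start: joints at [-1.378, 0.313, 1.498, -0, 1.331, -0.223], TCP at [212.047, -480.278, 231.294] pointing down, gripper open.
Joint ranges: [-2.94, 2.94], [-0.97, 2.17], [0.19, 2.56], [-1.23, 4.37], [0.02, 3.11], [-2.88, 2.88]. Speed limits (rad/s): [2.39, 2.39, 3.01, 3.14, 3.14, 3.14].

## Interface

Orientations are given as a unit quaternion [w, x, y, z].
In Python, from rig import ctrl gives the robot as it stands.
- The arm moves only by the shell command python3 -m inch 'ROWS' [OPENING] [FORCE]. ROWS is text: rows parted by semicolons, each of 6 numbers parted by spaces: the shift along the tool's x, y, z in mm, then the turn, a rotation vector about the tool's x, y, z in units of 6 degrees (1.0 is 6 degrees). A call has exactly 10 rows; each row shifts and turns the commanded pose from where the row before left it, along the tool's axes as they then stand; what a row does not reach is not made up. A row lasts 1/12 s, in which the tool goes at most 41.7 mm and 7.16 degrees, less where a joint would pass 70% of its speed; a pose out of reach is approached as far as the arm can. A call with a gripper value outside its range is refused whole. OPENING is the opening, from 0 (shut) to 1 (fully open), set as the call begins (- or left out, the last holds). The fingers move at their own pace and stop on an object; FORCE is the grip in N (left out, the last holds). Time passes only in rows, so rows that do not move let the fingers close, or fill a call up. It gives the time, the measured TCP pose, the force, the opening and the grip force at its end, in the units of the state.
- ctrl.sense(): the state, without advancing time (a new reading comes with each control period).
- ctrl.capture(name): name is "scene" or "top" or "wrist"; returns a dict with "image" (480x640x3 uint8, red, green, blue), "intrinsics" (3x3 intrinsics, pixels), "rvec" (rotation vector, rad) and "tvec" (3), from world to camera coordinates, as OpenCV has them. Camera axes: x right, y down, z forward; pixel columns grow to the right and rows downward; lengths in mm; the calibration is good to about 2 mm. A picture is of the moment at which its call begins. There is no depth.
- ctrl.finish_job(): hands the job in; it is judged then, once.
The state is a dict: "time_s": time; "joints": joint angles; "dq": joint speeds; "tau": joint torques, N m; "eef_pos": TCP position; "ee_rot": TCP orientation; "force": force on the tool from outside, world axes, zero at the start; "wrist_torque": the same for the moment, N m; "grip_width": opening from 0.0 (shut) to 1.0 (fully open); "grip_force": force on a finger pad.
Only numpy, scipy, OpenCV 4.12 (cv2) and the standard library are available. Lean on these libraries where they do the work, as an engineer would, in place of code of your own. Each camera call takes 0.05 s, during which the arm holds its last target. There are 200 camera calls.

## Working session

There is one attempt and no reset: what is moved stays moved. The work goes in short steps, Python scripts to look and compute and a shell command to move; the robot and the scene stay as the last step left them, time stands still between calls to the robot, and variables do not carry over. Pictures are saved under pics/ and viewed, at most 10 in all, crops included, and the job is handed in when it is done.

```bash
mkdir -p pics; ls
cat > h.py <<'E'
import numpy as np,cv2
from rig import ctrl
def cam(n):
    c=ctrl.capture(n); R=cv2.Rodrigues(np.array(c["rvec"],float))[0]; return c,np.array(c["intrinsics"]),R,np.array(c["tvec"],float).ravel()
def ray(c,uv,z):
    _,K,R,t=c; d=R.T@np.linalg.inv(K)@np.array([uv[0],uv[1],1.]); o=-R.T@t
    return o+d*(z-o[2])/d[2]
def proj(c,p):
    _,K,R,t=c; q=K@(R@np.array(p,float)+t); return q[:2]/q[2]
E
python3 - <<'E'
from h import *
for n in("scene","top"):
    c=cam(n); cv2.imwrite(f"pics/{n}0.png",c[0]["image"][...,::-1]); print(n,-c[2].T@c[3],c[2][2])
print(ctrl.sense())
E
```

```text
pics
scene [115.76955065 615.07760642 491.97000822] [ 0.59609433 -0.6568555  -0.46174928]
top [ 476.14536158   53.87499009 1113.31875048] [ 0.14363473 -0.01654981 -0.98949238]
{'time_s': 0.1, 'joints': array([-1.37843533e+00,  3.13361111e-01,  1.49833909e+00,  2.47173090e-05,
        1.33103110e+00, -2.23439043e-01]), 'dq': array([-0.00092632,  0.00066252, -0.00189135,  0.00126894, -0.00137159,
        0.00049588]), 'tau': array([ 1.50857275e-03, -4.12899649e+01, -2.60143661e+01, -1.92922353e-04,
        3.02608642e-03, -1.67179039e-06]), 'eef_pos': array([ 211.99001998, -480.04688479,  230.81745596]), 'ee_rot': array([-5.69067181e-04,  9.78466968e-01,  2.06402683e-01,  2.08483570e-05]), 'force': array([ 0.10389722,  0.27519983, -0.25172794]), 'wrist_torque': array([ 0.00770765,  0.02219269, -0.0156727 ]), 'grip_force': 0.0, 'grip_width': 1.0011851268740335}
```

View pics/scene0.png

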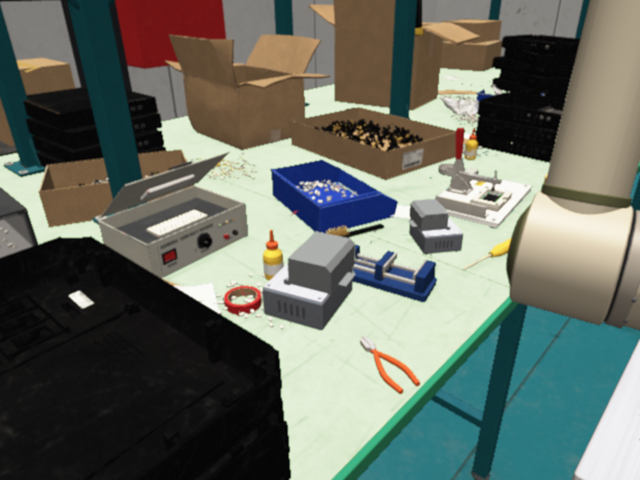

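View pics/top0.png

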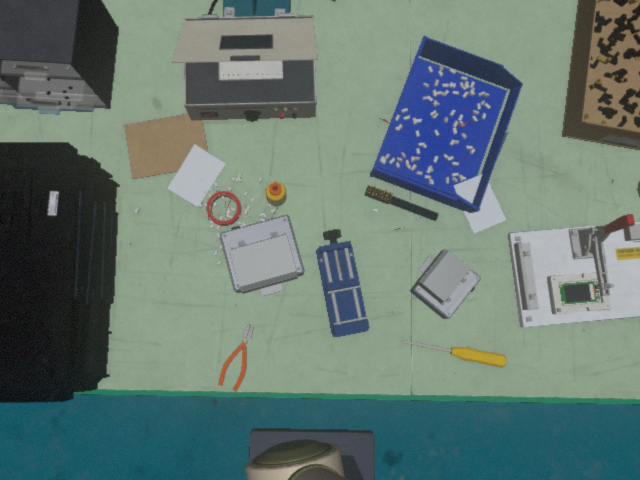

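The larger grey box is at top (262,254) and scene (312,278), and a smaller look-alike is at top (446,284) and scene (435,225). The larger one fits the description, with the bottle and tape behind it and the cutters in front. I'll confirm with one crop and measure it.

Run:
```python
from h import *
c=cam("top"); im=c[0]["image"]
cv2.imwrite("pics/crop1.png",cv2.resize(im[180:320,200:400,::-1],None,fx=4,fy=4,interpolation=cv2.INTER_CUBIC))
hsv=cv2.cvtColor(im,cv2.COLOR_RGB2HSV)
m=((hsv[...,1]<32)&(hsv[...,2]>60)).astype(np.uint8)
m=cv2.morphologyEx(m,cv2.MORPH_OPEN,np.ones((3,3)))
for x in cv2.findContours(m,0,2)[0]:
    if cv2.contourArea(x)>600:
        r=cv2.minAreaRect(x); b=cv2.boxPoints(r)
        if b[:,0].min()>190 and b[:,0].max()<500: print(r,cv2.contourArea(x)); print(np.round([ray(c,p,60)[:2] for p in b]))
```

```text
((443.0472717285156, 282.4682922363281), (56.61283874511719, 58.66298294067383), 37.69424057006836) 2836.5
[[ 540. -135.]
 [ 625. -200.]
 [ 564. -279.]
 [ 481. -214.]]
((261.6350402832031, 254.996337890625), (80.73680114746094, 77.91741180419922), 70.01689910888672) 4994.5
[[637. 208.]
 [688.  79.]
 [552.  26.]
 [503. 154.]]
```

View pics/crop1.png

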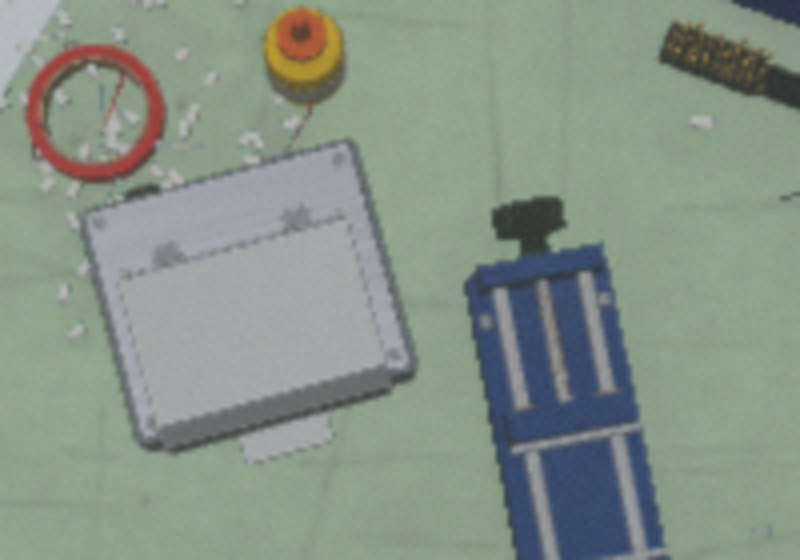

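The crop confirms the larger box. Panel corners are at crop (84,212), (350,141), (412,368), (148,445), and the lip edge runs (249,463)–(334,440). The guard is shut and nothing stands in front of the lip.

Run:
```python
from h import *
c=cam("top"); f=lambda u,v,z:ray(c,(200+u/4,180+v/4),z)[:2]
P=np.array([f(84,212,60),f(350,141,60),f(412,368,60),f(148,445,60)]);print(P.round(1))
d=P[0]-P[1]; e=P[3]-P[2]; print(np.linalg.norm(d),np.linalg.norm(e),np.linalg.norm(P[0]-P[3]),np.linalg.norm(P[1]-P[2]))
for y in(d,e): print("yaw",np.arctan2(-y[0],y[1]))
for y in(P[0]-P[3],P[1]-P[2]): print("yaw",np.arctan2(y[1],y[0]))
L=[f(249,463,70.5),f(334,440,70.5)]; y=L[0]-L[1];print("lip",L,np.linalg.norm(y),np.arctan2(-y[0],y[1]))
yaw=np.mean([np.arctan2(-d[0],d[1]),np.arctan2(-e[0],e[1]),*[np.arctan2(v[1],v[0]) for v in(P[0]-P[3],P[1]-P[2])]])
X=np.array([np.cos(yaw),np.sin(yaw)]);print("yaw",yaw,"origin from panel",P.mean(0)-40*X,"from lip",np.mean(L,0)+36*X)
for n,u,v,z in(("cut",241,350,5),("flux",276,190,99),("cutnose",248,326,8)): print(n,ray(c,(u,v),z))
```

```text
[[632.3 190.8]
 [667.2  72.7]
 [565.4  42.8]
 [529.  158.5]]
123.13235091317372 121.34240464743161 108.18324568883081 106.06232056033015
yaw 0.2873765654664896
yaw 0.3047494841830739
yaw 0.30290179359512387
yaw 0.2861626054324787
lip [array([521.51260142, 113.22323169]), array([532.26517248,  76.38960387])] 38.371003670992074 0.2840300277226113
yaw 0.2952976121692915 origin from panel [560.18365699 104.576332  ] from lip [561.33064755 105.28330314]
cut [424.69555872 152.85712788   5.        ]
flux [704.33860242  93.12604251  99.        ]
cutnose [468.39134771 141.26958675   8.        ]
```

```bash
R='21.5 -20.5 -1.5 0 0 0'; python3 -m inch '21.5 -20.5 -1.5 0 0 0;21.5 -20.5 -1.5 0 0 0;21.5 -20.5 -1.5 0 0 0;21.5 -20.5 -1.5 0 0 0;21.5 -20.5 -1.5 0 0 0;21.5 -20.5 -1.5 0 0 0;21.5 -20.5 -1.5 0 0 0;21.5 -20.5 -1.5 0 0 0;21.5 -20.5 -1.5 0 0 0;21.5 -20.5 -1.5 0 0 0' 0; python3 -c "
from rig import ctrl;s=ctrl.sense();print(s['joints'],s['eef_pos'])"
python3 -m inch '21.5 -20.5 -1.5 0 0 0;21.5 -20.5 -1.5 0 0 0;21.5 -20.5 -1.5 0 0 0;21.5 -20.5 -1.5 0 0 0;21.5 -20.5 -1.5 0 0 0;21.5 -20.5 -1.5 0 0 0;21.5 -20.5 -1.5 0 0 0;21.5 -20.5 -1.5 0 0 0;21.5 -20.5 -1.5 0 0 0;21.5 -20.5 -1.5 0 0 1.16'; python3 -c "
from rig import ctrl;s=ctrl.sense();print(s['joints'],s['eef_pos'])"
```

```text
time_s: 1.03
eef_pos: [326.1, -204.5, 246.4]
ee_rot: [0.0, 0.978, 0.206, 0.0]
force: [0.9, -1.2, 0.0]
grip_width: 0.0
grip_force: 0.0
[-8.66944676e-01 -1.76223449e-02  1.84460237e+00  6.60087370e-05
  1.31450016e+00  2.88320360e-01] [ 326.14255679 -204.46322778  246.38187359]
time_s: 1.87
eef_pos: [439.7, 69.2, 261.3]
ee_rot: [-0.0, 0.989, 0.149, 0.0]
force: [1.4, -1.1, 1.0]
grip_width: -0.002
grip_force: 0.0
[-1.08342969e-01  1.11783302e-01  1.66864506e+00  2.05851035e-05
  1.36112583e+00  1.16319496e+00] [439.70825712  69.16452412 261.29476729]
```

```bash
python3 -m inch '0 0 0 0 0.667 0;0 0 0 0 0.667 0;0 0 0 0 0.667 0;0 0 0 0 0.667 0;0 0 0 0 0.667 0;0 0 0 0 0.667 0;0 0 0 0 0.667 0;0 0 0 0 0.667 0;0 0 0 0 0.667 0;0 0 0 0 0.667 0'
cat > st.py <<'E'
from h import *
from scipy.spatial.transform import Rotation as Ro
import sys
def state(o=(561,105),yaw=.295):
    s=ctrl.sense(); R=Ro.from_quat(np.roll(s['ee_rot'],-1)).as_matrix()
    B=np.array([[np.cos(yaw),-np.sin(yaw),0],[np.sin(yaw),np.cos(yaw),0],[0,0,1]])
    b=B.T@(s['eef_pos']-[*o,0]); Z=B.T@R
    print("box TCP",b.round(1),"tool axes in box\n",Z.round(3),"\nj",s['joints'].round(3),"F(box)",(B.T@s['force']).round(2),"t",s['time_s'])
    return b,Z
if __name__=="__main__":
    b,Z=state()
    for i in range(1,len(sys.argv)-2,3):
        g=np.array(list(map(float,sys.argv[i:i+3]))); print(g,"tool shift",(Z.T@(g-b)).round(1)); b=g
E
python3 st.py -75 0 38 -29 0 38
```

```text
time_s: 2.7
eef_pos: [439.3, 67.4, 261.4]
ee_rot: [-0.051, 0.929, 0.139, 0.34]
force: [0.2, 0.3, 0.4]
grip_width: 0.001
grip_force: 0.0
box TCP [-127.4   -0.6  261.4] tool axes in box
 [[ 0.764  0.003  0.646]
 [ 0.003 -1.     0.001]
 [ 0.646  0.001 -0.764]] 
j [-0.356 -0.238  2.155  0.625  0.736  0.55 ] F(box) [0.33 0.26 0.43] t 2.7
[-75.   0.  38.] tool shift [-104.3   -0.7  204.4]
[-29.   0.  38.] tool shift [35.1  0.1 29.7]
```

```bash
python3 -m inch '-10.4 0 20.4 0 0 0;-10.4 0 20.4 0 0 0;-10.4 0 20.4 0 0 0;-10.4 0 20.4 0 0 0;-10.4 0 20.4 0 0 0;-10.4 0 20.4 0 0 0;-10.4 0 20.4 0 0 0;-10.4 0 20.4 0 0 0;-10.4 0 20.4 0 0 0;-10.4 0 20.4 0 0 0'; python3 st.py -75 0 38 -29 0 38
python3 - <<'E'
from h import *
c=cam("wrist"); cv2.imwrite("pics/w1.png",c[0]["image"][...,::-1])
c=cam("scene"); s=c[0]["image"][210:400,240:460,::-1]; cv2.imwrite("pics/s1.png",cv2.resize(s,None,fx=3,fy=3,interpolation=cv2.INTER_CUBIC))
E
```

```text
time_s: 3.53
eef_pos: [487.5, 82.5, 46.2]
ee_rot: [-0.051, 0.929, 0.14, 0.339]
force: [0.4, 0.2, 0.4]
grip_width: -0.001
grip_force: 0.0
box TCP [-76.9  -0.1  46.2] tool axes in box
 [[ 0.765  0.004  0.644]
 [ 0.003 -1.     0.003]
 [ 0.644 -0.001 -0.765]] 
j [-0.256  0.369  2.282  1.918  0.37  -0.813] F(box) [0.41 0.05 0.39] t 3.5333
[-75.   0.  38.] tool shift [-3.9 -0.1  7.5]
[-29.   0.  38.] tool shift [35.2  0.2 29.6]
```

View pics/s1.png

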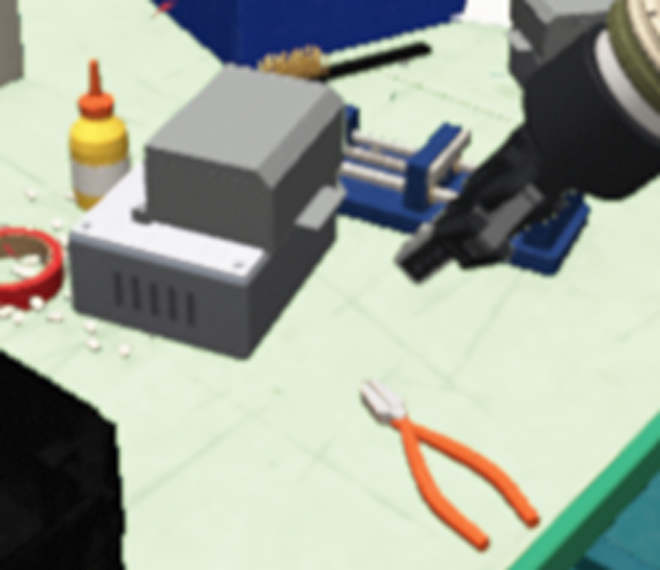

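```bash
python3 -m inch '-2 0 3.7 0 0 0;-2 0 3.7 0 0 0;4.7 0 4 0 0 0;4.7 0 4 0 0 0;4.7 0 4 0 0 0;4.7 0 4 0 0 0;4.7 0 4 0 0 0;4.7 0 4 0 0 0;4.7 0 4 0 0 0;0 0 0 0 0 0'; python3 st.py -32 0 38 -32 0 96 -6 0 92
```

```text
time_s: 4.47
eef_pos: [531.3, 96.3, 38.9]
ee_rot: [-0.052, 0.929, 0.14, 0.339]
force: [-0.3, 0.1, -0.1]
grip_width: -0.0
grip_force: 0.0
box TCP [-31.    0.3  38.9] tool axes in box
 [[ 0.764  0.005  0.645]
 [ 0.003 -1.     0.005]
 [ 0.645 -0.001 -0.764]] 
j [-0.188  0.45   2.16   1.9    0.326 -0.731] F(box) [-0.29  0.22 -0.13] t 4.4667
[-32.   0.  38.] tool shift [-1.4  0.3  0. ]
[-32.   0.  96.] tool shift [ 37.4  -0.1 -44.3]
[-6.  0. 92.] tool shift [17.3  0.1 19.8]
```

```bash
python3 -m inch '3.9 0 -4.6 0 0 0;3.9 0 -4.6 0 0 0;3.9 0 -4.6 0 0 0;3.9 0 -4.6 0 0 0;3.9 0 -4.6 0 0 0;3.9 0 -4.6 0 0 0;3.9 0 -4.6 0 0 0;3.9 0 -4.6 0 0 0;3.9 0 -4.6 0 0 0;0 0 0 0 0 0'; python3 st.py -31 0 94 -4 0 90
python3 - <<'E'
from h import *
c=cam("scene"); s=c[0]["image"][210:340,240:440,::-1]; cv2.imwrite("pics/s2.png",cv2.resize(s,None,fx=4,fy=4,interpolation=cv2.INTER_CUBIC))
E
```

```text
time_s: 5.3
eef_pos: [530.4, 96.0, 93.6]
ee_rot: [-0.052, 0.929, 0.14, 0.339]
force: [-1.6, -0.8, -0.9]
grip_width: -0.004
grip_force: 0.7
box TCP [-31.9   0.3  93.6] tool axes in box
 [[ 0.764  0.005  0.645]
 [ 0.003 -1.     0.004]
 [ 0.645 -0.001 -0.764]] 
j [-0.189  0.309  2.139  1.404  0.313 -0.211] F(box) [-1.81 -0.3  -0.88] t 5.3
[-31.   0.  94.] tool shift [1.  0.3 0.3]
[-4.  0. 90.] tool shift [18.1  0.1 20.5]
```

View pics/s2.png

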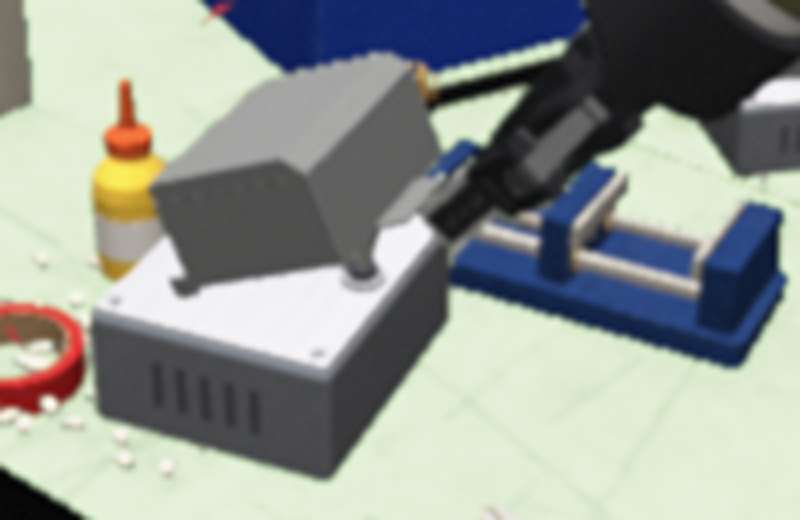

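The guard is up on the fingertip at crop (430,200). The toggle foot is visible at (362,270) and untouched. Next I'll hold briefly, then push.

```bash
python3 -m inch '0 0 0 0 0 0;0 0 0 0 0 0;2.3 0 2.5 0 0 0;2.3 0 2.5 0 0 0;2.3 0 2.5 0 0 0;2.3 0 2.5 0 0 0;2.3 0 2.5 0 0 0;2.3 0 2.5 0 0 0;2.3 0 2.5 0 0 0;2.3 0 2.5 0 0 0'; python3 st.py -4 0 90
python3 - <<'E'
from h import *
c=cam("scene"); s=c[0]["image"][210:340,240:440,::-1]; cv2.imwrite("pics/s3.png",cv2.resize(s,None,fx=4,fy=4,interpolation=cv2.INTER_CUBIC))
E
```

```text
time_s: 6.18
eef_pos: [556.5, 104.0, 89.5]
ee_rot: [-0.052, 0.929, 0.14, 0.339]
force: [-3.4, -0.5, -0.4]
grip_width: -0.001
grip_force: 1.1
box TCP [-4.6  0.4 89.5] tool axes in box
 [[ 0.765  0.005  0.644]
 [ 0.003 -1.     0.004]
 [ 0.644 -0.002 -0.765]] 
j [-0.155  0.364  2.067  1.361  0.295 -0.138] F(box) [-3.4   0.54 -0.37] t 6.1833
[-4.  0. 90.] tool shift [ 0.8  0.4 -0. ]
```

View pics/s3.png

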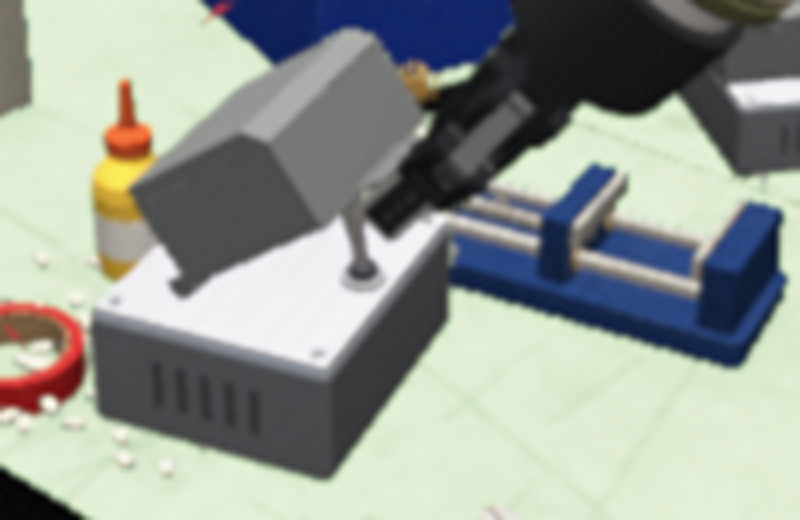

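The toggle is visible at crop (355,225), leaning slightly to the rear but not yet at its stop. I'll continue gently and watch the force.

```bash
python3 -m inch '0.6 0 0.5 0 0 0;0.6 0 0.5 0 0 0;0.6 0 0.5 0 0 0;0.6 0 0.5 0 0 0;0.6 0 0.5 0 0 0;0.6 0 0.5 0 0 0;0.6 0 0.5 0 0 0;0.6 0 0.5 0 0 0;0 0 0 0 0 0;0 0 0 0 0 0'; python3 st.py
python3 - <<'E'
from h import *
c=cam("scene"); s=c[0]["image"][230:310,280:380,::-1]; cv2.imwrite("pics/s4.png",cv2.resize(s,None,fx=7,fy=7,interpolation=cv2.INTER_CUBIC))
X=np.array([.957,.291]);
for n,a in(("off",-.32),("mid",0),("on",.32)):
    for r in(10,25): print(n,r,(proj(c,[*(np.array([561,105])+X*r*np.sin(a)),66+r*np.cos(a)])-[280,230])*7)
E
```

```text
time_s: 7.07
eef_pos: [561.2, 105.6, 89.1]
ee_rot: [-0.052, 0.929, 0.14, 0.338]
force: [-13.8, -5.7, 5.3]
grip_width: 0.0
grip_force: 7.7
box TCP [ 0.4  0.5 89.1] tool axes in box
 [[ 0.766  0.005  0.643]
 [ 0.003 -1.     0.004]
 [ 0.643 -0.002 -0.766]] 
j [-0.149  0.373  2.053  1.34   0.292 -0.112] F(box) [-14.89  -1.47   5.28] t 7.0667
off 10 [377.81320437 294.058607  ]
off 25 [396.41007775 245.87094382]
mid 10 [365.51726372 289.3307498 ]
mid 25 [365.34246368 234.09412217]
on 10 [353.26998865 288.31651697]
on 25 [334.53942358 231.79297659]
```

View pics/s4.png

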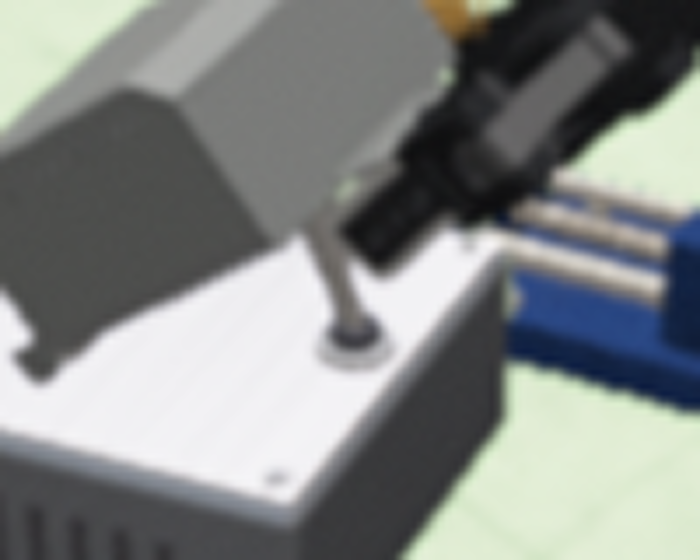

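The toggle is at its rear stop, with force at 15 N and its slope matching the projected "on" line. I'll draw back, then lower the guard gently.

```bash
python3 -m inch '-2.6 0 -2.15 0 0 0;-2.6 0 -2.15 0 0 0;-2.6 0 -2.15 0 0 0;-2.6 0 -2.15 0 0 0;-2.6 0 -2.15 0 0 0;-2.6 0 -2.15 0 0 0;-2.6 0 -2.15 0 0 0;-2.6 0 -2.15 0 0 0;-2.6 0 -2.15 0 0 0;-2.6 0 -2.15 0 0 0'; python3 st.py 
python3 -m inch '-3.4 0 4 0 0 0;-3.4 0 4 0 0 0;-3.4 0 4 0 0 0;-3.4 0 4 0 0 0;-3.4 0 4 0 0 0;-3.4 0 4 0 0 0;-3.4 0 4 0 0 0;-3.4 0 4 0 0 0;-3.4 0 4 0 0 0;-3.4 0 4 0 0 0'; python3 st.py -100 0 40
```

```text
time_s: 7.95
eef_pos: [529.5, 95.7, 89.2]
ee_rot: [-0.052, 0.929, 0.14, 0.339]
force: [-0.9, 0.7, -1.1]
grip_width: 0.0
grip_force: 0.4
box TCP [-32.8   0.2  89.2] tool axes in box
 [[ 0.765  0.005  0.644]
 [ 0.003 -1.     0.004]
 [ 0.644 -0.002 -0.765]] 
j [-0.19   0.318  2.143  1.443  0.312 -0.253] F(box) [-0.67  0.93 -1.13] t 7.95
time_s: 8.78
eef_pos: [529.7, 95.6, 36.6]
ee_rot: [-0.052, 0.929, 0.14, 0.339]
force: [-0.6, -0.4, 0.4]
grip_width: -0.003
grip_force: 0.0
box TCP [-32.7   0.2  36.6] tool axes in box
 [[ 0.764  0.005  0.645]
 [ 0.003 -1.     0.004]
 [ 0.645 -0.001 -0.764]] 
j [-0.19   0.454  2.165  1.921  0.33  -0.755] F(box) [-0.73 -0.24  0.35] t 8.7833
[-100.    0.   40.] tool shift [-49.3  -0.1 -45.9]
```

```bash
python3 -m inch '-4.9 0 -4.6 0 0 0;-4.9 0 -4.6 0 0 0;-4.9 0 -4.6 0 0 0;-4.9 0 -4.6 0 0 0;-4.9 0 -4.6 0 0 0;-4.9 0 -4.6 0 0 0;-4.9 0 -4.6 0 0 0;-4.9 0 -4.6 0 0 0;-4.9 0 -4.6 0 0 0;0 0 0 0 0 0'; python3 st.py
python3 - <<'E'
from h import *
c=cam("scene"); s=c[0]["image"][210:400,240:460,::-1]; cv2.imwrite("pics/s5.png",cv2.resize(s,None,fx=3,fy=3,interpolation=cv2.INTER_CUBIC))
E
```

```text
time_s: 9.62
eef_pos: [470.8, 77.7, 39.8]
ee_rot: [-0.052, 0.929, 0.14, 0.339]
force: [0.4, 0.0, -0.2]
grip_width: 0.002
grip_force: 0.0
box TCP [-94.3   0.1  39.8] tool axes in box
 [[ 0.765  0.004  0.644]
 [ 0.002 -1.     0.004]
 [ 0.644 -0.002 -0.765]] 
j [-0.286  0.367  2.331  1.981  0.4   -0.909] F(box) [ 0.35 -0.08 -0.17] t 9.6167
```

View pics/s5.png

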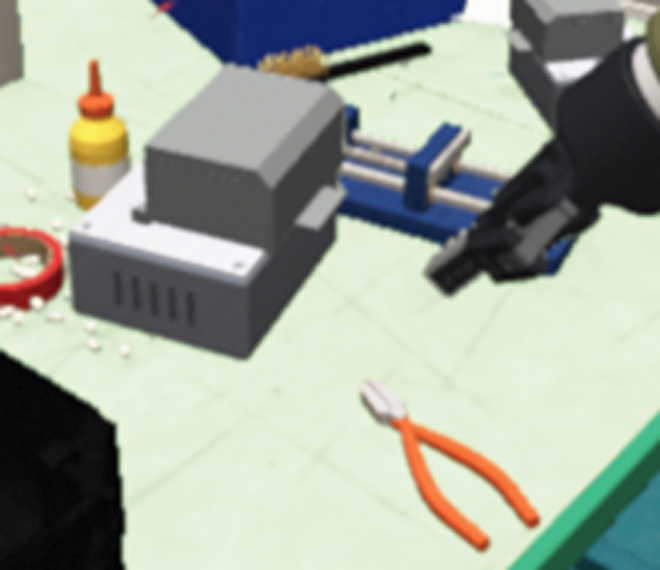

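The guard is fully shut, with the lip back at (322,208). The box, bottle, tape and cutters are where they were, and the fingers are clear. Handing in.

```bash
python3 -c "
from rig import ctrl;print(ctrl.finish_job())"
```

```text
the job is handed in; nothing more can be done
None
```

The job is handed in at about 9.6 s: I lifted the guard, pushed the toggle to its rear stop (about 15 N), and the last picture shows the guard shut and everything else in place; no verdict came back.

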